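Time the magneto rotor and close the brush chamber

TASK

Turn the magneto's rotor by its grip bar until the mark on its rim points straight at the fixed index pointer, and let go of it. Then put the loose cover plate square over the open brush chamber at the other end of the magneto, edges in line with the chamber rim, and press it down against the stiff brush until it lies flat on the rim all round, and let go. Do not drop the cover, and leave the bushing, the magnet and the drift punch where they are.

Things in the scene. Friction and masses are not known exactly. Their poses are not given: they have to be found in the camera images.
- stand: Grey cast magneto on a walnut plank beside a green arbor press: a casting 40 mm high, 150 mm wide (x), about 315 mm long (y from -150 to +165 mm), ending in a round flange of 90 mm radius around the rotor. Fixed. Origin: middle of its underside, on the plank's top face. The rotor axis stands at y = +75 mm, the brush chamber's centre at y = -75 mm in its frame; z up.
- rotor (a joint): Angle of the rotor about its upright axis, rad, growing anticlockwise seen from above; 0 when the rotor's mark points along the stand's +x. It turns freely past the index with no stop or click, and stays where it is left (friction about 0.08 N m). It starts 0.5 to 1.5 rad anticlockwise of the index.
- rotor_grip (a point): Point on the rotor's axis at the height to grip its bar. The rotor is a steel disc of 110 mm diameter with an upright grip bar across its middle, 60 mm long (rotor's x), 16 mm thick (y), 45 mm high. This point lies 24 mm above the disc's top face and 21 mm below the bar's top. Axes turn with the rotor: x runs along the bar towards the mark, z up.
- mark_tip (a point): Tip of the rotor's mark: a narrow raised dark steel rib with a pointed end, 9 mm wide and 8 mm high, on the disc's top face near the rim, at one end of the bar only. The tip lies 60 mm from the rotor axis, on the rotor's +x. Axes as the rotor's.
- index: The fixed index pointer: a dark steel block 18 mm wide and 23 mm high standing on the flange just outside the rotor's rim, with a pointed nose towards the rotor axis. Origin on the rotor's axis at the flange's top face; its +x runs from the axis through the nose; z up. The mark is set when the rotor's x lies along this x.
- index_tip (a point): Point of the index pointer's nose, 63 mm from the rotor axis, level with the top of the mark. Axes as the index pointer's.
- seat (a point): Centre of the brush chamber's rim, at the height of the rim's flat top face. The rim is an aluminium frame 110 mm (x) x 75 mm (y) outside, 20 mm high above the casting, with a 64 x 35 mm opening. Axes as the stand's.
- brush (a joint): How far the brass brush plunger is pushed down, m. It is an 18 mm round plunger in the middle of the opening that stands 8 mm above the rim at 0 and is flush with it at 0.008 (stop at 0.010). It takes about 7 N to push, more than the cover weighs, and stays where it is pushed.
- cover_grip (a point): Grip point of the loose cover: a flat aluminium plate 110 mm (x) x 75 mm (y) x 6 mm with an upright rib along x on its middle, 70 mm long, 14 mm thick, 46 mm high. About 0.25 kg. It starts lying flat on the plank. This point lies in the middle of the rib, 30 mm above the plate's underside, 24 mm above its upper face, 22 mm below the rib's top. Axes as the cover's, z up; a half turn makes no difference. Seated, this point is 30 mm above seat.
- bushing: Bystander: upright bronze bushing, 64 mm diameter, 62 mm high, on the plank between magneto and press. Origin: centre of its underside.
- magnet: Bystander: red-painted U-shaped magnet block, about 82 x 80 x 30 mm, on the plank between magneto and press. Origin: near the centre of its underside.
- drift: Bystander: brass drift punch, 195 mm long, lying across the plank next to the rotor end of the magneto. Origin: under the middle of its 150 mm thick part.
Mind the look-alikes: they are no part of the job. What is meant by the part that bears cover_grip is not blue or pink, and is the larger of those in its own colour.

How it is judged:
On the way, in this order (a step that is already met when the one before it is completed fails the run):
1. the rotor's mark points at the index pointer within 0.07 rad (4 degrees), and the rotor is released and still (angle between the x axis of mark_tip and the x axis of index, either way round below 0.07 rad and horizontal distance between mark_tip and index_tip below 0.02 m and contact force between the fingers and stand below 0.3 N and velocity of joint rotor between -0.05 and 0.05 rad/s), for 0.3 s.
2. the cover lies flat on the chamber rim, square over it (horizontal distance between cover_grip and seat below 0.01 m and z of cover_grip in the frame of seat below 0.032 m and angle between cover_grip's own z axis and vertical below 0.04 rad), for 0.2 s.
At the end, for the whole second after the job is handed in: The rotor's mark points at the index pointer within 0.07 rad (4 degrees) and the rotor is still; the cover lies flat on the chamber rim (not more than 2 mm proud, tilt under 0.03 rad), its centre within 10 mm of the rim's centre and its edges in line within 0.14 rad (8 degrees) (angle between the x axis of mark_tip and the x axis of index, either way round below 0.07 rad and horizontal distance between mark_tip and index_tip below 0.02 m and horizontal distance between cover_grip and seat below 0.01 m and angle between the x axis of cover_grip and the x axis of seat, either way round below 0.14 rad and z of cover_grip in the frame of seat between 0.027 and 0.032 m and angle between cover_grip's own z axis and vertical below 0.03 rad and velocity of joint rotor between -0.05 and 0.05 rad/s); the robot touches nothing.
It fails at once if the cover is dropped (falls free faster than 0.6 m/s) (linear speed of cover above 0.6 m/s and contact force between the fingers and cover below 0.1 N).
It fails at once if the bushing, the magnet or the drift punch is moved more than 25 mm (distance of any of bushing, magnet, drift from where it was at the start of the episode above 0.025 m).
It also fails if it takes over 51 s, if anything falls off the work surface, if the arm or the gripper's body presses on something with over 40 N, if the wrist force passes 120 N, or if a joint passes its speed limit or range.

ROBOT

A 6-joint arm with a two-finger parallel gripper is mounted at the origin on the work surface. World frame = base frame: x ahead of the robot, y to its left, z up, the work surface at z = 0. Lengths are in m, angles in rad, forces in N, time in s.
With the tool pointing down it reaches from about 0.3 to 0.775 m from the base axis. Payload 14.6 kg.
Tool frame: the origin (TCP) lies on the centre line of the jaws, within the pads' length; the fingertips stand 25 mm ahead of it and the grasp point (between the pads) lies 6 mm ahead of it (ctrl.tip_reach is the distance from the TCP to the fingertips, in m); z points along the fingers, y is the line along which they close (so a half turn about z gives the same grasp; the last joint's range is limited). The gripper opens to 94 mm and grips with 3 to 60 N. Pads are 16 mm wide; open, the fingers measure 119 mm over their backs; the gripper's body (75 mm by 177 mm) begins 78 mm behind the grasp point.
Start: joints at [-0.067, 0.3, 1.521, -0, 1.321, -0.067], TCP at [0.55, -0, 0.23] pointing down, gripper open.
Joint ranges: [-3.03, 3.03], [-0.79, 2.21], [0.23, 2.52], [-1.04, 4.18], [0, 3.07], [-2.55, 2.55]. Speed limits (rad/s): [2.22, 2.22, 2.57, 3.14, 3.14, 3.14].

INTERFACE

Orientations are given as [roll, pitch, yaw] about the fixed x, y, z axes, in that order (R = Rz(yaw) Ry(pitch) Rx(roll)).
In Python, from station import ctrl gives the robot as it stands. The module is installed in compiled form; this text tells all that it offers.
- The arm moves only by the tool apply_moves, never from a script. Its argument "deltas" is a list of rows, each a list of 7 numbers: the closure in counts, from 0 (fully open) to 255 (shut), then the shift along the world's x, y, z in cm, then the turn, a rotation vector about the world's x, y, z in rad. In form: [[jaw, tx, ty, tz, ax, ay, az], ...]. A call has 1 to 10 rows; each row shifts and turns the commanded pose from where the row before left it; what a row does not reach is not made up. A row lasts 1/10 s, in which the tool goes at most 50 mm and 8.59 degrees, less where a joint would pass 70% of its speed; a pose out of reach is approached as far as the arm can. A call with a gripper value outside its range is refused whole. The fingers move at their own pace and stop on an object; "grip_force" is the grip in N (left out, the last holds). Time passes only in rows, so rows that do not move let the fingers close. It gives the time, the measured TCP pose, the force, the opening and the grip force at its end, in the units of the state.
- ctrl.get_obs(): the state, without advancing time (a new reading comes with each control period).
- ctrl.camera(name): name is "scene" or "side" or "wrist"; returns a dict with "img" (400x640x3 uint8, red, green, blue), "K" (3x3 intrinsics, pixels), "k1" (the pictures are not rectified: a ray, as slopes to the right and down, at radius r is drawn at 1 + k1 r^2 times it, then the intrinsics apply), "pose" (4x4, takes a point from camera to world coordinates); the wrist camera has in their place "hand_eye" (4x4, takes a point from camera to tool coordinates, whose origin is the TCP and whose axes are the flange's). Camera axes: x right, y up, looking along -z (the intrinsics and any distortion apply to the point x, -y, -z); pixel columns grow to the right and rows downward; lengths in m; the calibration is good to about 2 mm. A picture is of the moment at which its call begins: read the wrist's pose just before it. There is no depth.
- ctrl.hand_in(): hands the job in; it is judged then, once.
The state is a dict: "time_s": time; "qpos": joint angles; "joint_vel": joint speeds; "tau": joint torques, N m; "ee_pos": TCP position; "eef_rot": TCP orientation; "force": force on the tool from outside, world axes, zero at the start; "moment": the same for the moment, N m; "grip_width": finger opening in m; "grip_force": force on a finger pad.
Only numpy, scipy, OpenCV 4.12 (cv2) and the standard library are available. Lean on these libraries where they do the work, as an engineer would, in place of code of your own. Each camera call takes 0.05 s, during which the arm holds its last target. There are 200 camera calls.

## Working session

There is one attempt and no reset: what is moved stays moved. The work goes in short steps, Python scripts to look and compute and a tool call to move; the robot and the scene stay as the last step left them, time stands still between calls to the robot, and variables do not carry over. Pictures are saved under pics/ and viewed, at most 10 in all, crops included, and the job is handed in when it is done.

Besides the shell and the picture viewer there is one more tool, called after "Request:" as name(argument=value, ...) on one line, values as JSON. apply_moves: Moves the arm, as the interface text tells. Its arguments: {"type":"object","properties":{"deltas":{"type":"array"},"grip_force":{"type":"number"}},"required":["deltas"]}

```bash
mkdir -p pics
cat > h.py <<'E'
import numpy as np, cv2, pickle
from scipy.spatial.transform import Rotation as R
from station import ctrl
def snap(name,fn):
    o=ctrl.get_obs(); c=ctrl.camera(name)
    if 'pose' in c: T=np.array(c['pose'])
    else:
        E=np.eye(4);E[:3,:3]=R.from_euler('xyz',o['eef_rot']).as_matrix();E[:3,3]=o['ee_pos'];T=E@np.array(c['hand_eye'])
    pickle.dump((np.array(c['K']),c['k1'],T),open(f'pics/{fn}.pkl','wb'))
    cv2.imwrite(f'pics/{fn}.png',c['img'][:,:,::-1]); return c
def ray(fn,u,v):
    K,k1,T=pickle.load(open(f'pics/{fn}.pkl','rb'))
    p=cv2.undistortPoints(np.array([[[u,v]]],float),K,np.array([k1,0,0,0.]))[0,0]
    d=T[:3,:3]@np.array([p[0],-p[1],-1]); return T[:3,3],d/np.linalg.norm(d)
def onz(fn,u,v,z):
    o,d=ray(fn,u,v); return o+d*(z-o[2])/d[2]
def tri(*obs):
    A=np.zeros((3,3));b=np.zeros(3)
    for f,u,v in obs:
        o,d=ray(f,u,v);P=np.eye(3)-np.outer(d,d);A+=P;b+=P@o
    x=np.linalg.solve(A,b)
    res=[np.linalg.norm((np.eye(3)-np.outer(ray(*q)[1],ray(*q)[1]))@(x-ray(*q)[0]))*1000 for q in obs]
    return x.round(4),np.round(res,1)
def proj(fn,X):
    K,k1,T=pickle.load(open(f'pics/{fn}.pkl','rb'))
    p=np.linalg.inv(T)@np.append(X,1);q=np.array([[p[0]/-p[2],-p[1]/-p[2],1.]])
    return cv2.projectPoints(q,np.zeros(3),np.zeros(3),K,np.array([k1,0,0,0.]))[0].ravel().round(1)
E
python3 - <<'E'
from h import *
for n in('scene','side','wrist'): snap(n,n+'0')
a=cv2.imread('pics/scene0.png');b=cv2.imread('pics/side0.png')
K,k,T=pickle.load(open('pics/scene0.pkl','rb'));print(T[:3,3]);K,k,T=pickle.load(open('pics/side0.pkl','rb'));print(T[:3,3])
E
```

```text
[0.9809767  0.75663798 0.67412709]
[-0.11718424 -0.66344194  0.76628207]
```

View pics/scene0.png

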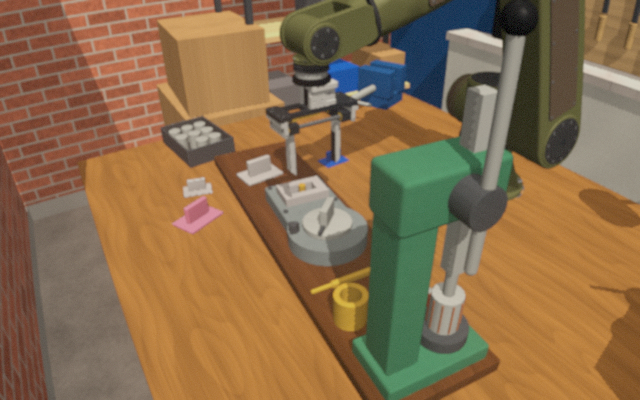

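View pics/side0.png

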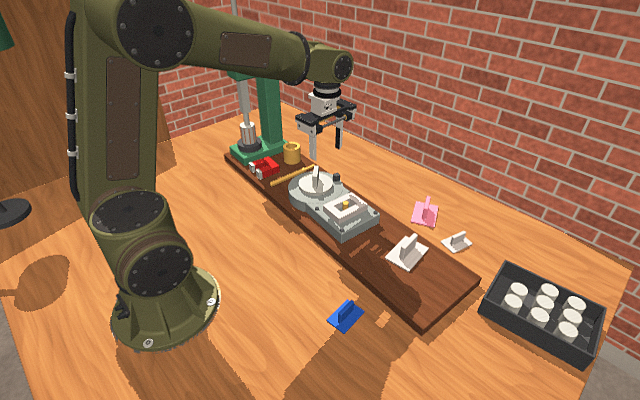

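Scene: cover at about (260,170), chamber (302,190), rotor (327,222). Side: cover at (407,252), rotor (316,185), index about (337,180). I'll take enlarged crops next.

Run:
```python
from h import *
a=cv2.imread('pics/scene0.png')[140:270,225:385];b=cv2.imread('pics/side0.png')[155:280,280:440]
cv2.imwrite('pics/c1.png',cv2.resize(a,None,fx=4.5,fy=4.5,interpolation=cv2.INTER_CUBIC))
cv2.imwrite('pics/c2.png',cv2.resize(b,None,fx=4.5,fy=4.5,interpolation=cv2.INTER_CUBIC))
```

```text
(no output)
```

View pics/c1.png

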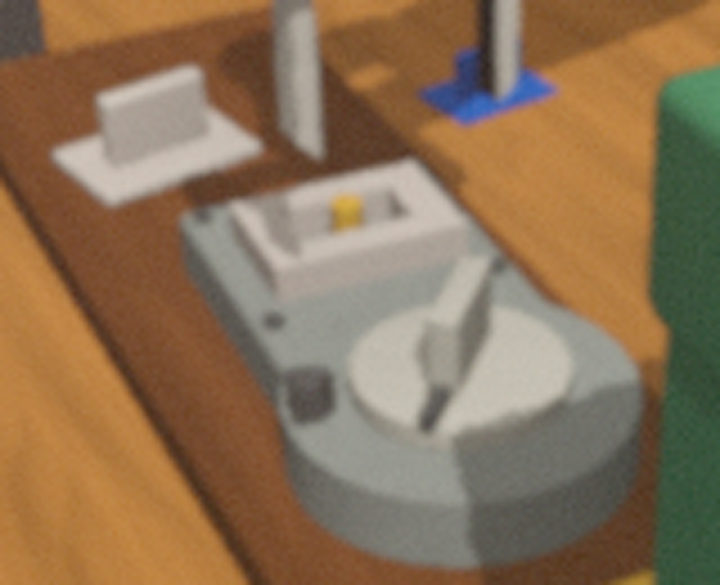

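View pics/c2.png

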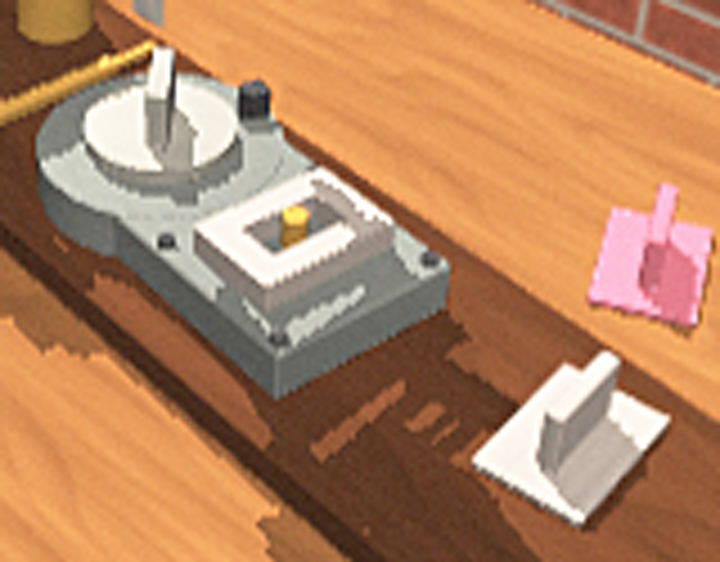

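Crop 1 (scene ×4.5): mark at (430,425), index (308,375), rim corners (232,205), (410,160), (470,220), (280,268). Crop 2 (side): rim corners (393,225), (265,288), (195,238), (318,168), index (254,90). Triangulating now.

Run:
```python
from h import *
def P(n,a,b):
    r=tri(('scene0',225+a[0]/4.5,140+a[1]/4.5),('side0',280+b[0]/4.5,155+b[1]/4.5));print(n,*r);return r[0]
c1=P('cov L',(103,99),(610,357));c2=P('cov R',(199,70),(547,415));print((c1+c2)/2,np.degrees(np.arctan2(*(c1-c2)[1::-1])))
q=[P('rim',a,b) for a,b in [((280,268),(318,168)),((470,220),(195,238)),((232,205),(393,225)),((410,160),(265,288))]]
print(np.mean(q,0)); x=q[0]-q[1]+q[2]-q[3]; y=q[0]-q[2]+q[1]-q[3]
print('stand yaw from x,y', np.degrees(np.arctan2(x[1],x[0])),np.degrees(np.arctan2(y[1],y[0])))
b1=P('barM',(440,328),(165,50));b2=P('barO',(475,260),(160,97));print((b1+b2)/2,np.degrees(np.arctan2(*(b1-b2)[1::-1])))
P('index top',(308,372),(254,88)); r=P('disc c',(460,372),(162,128))
m=onz('scene0',225+430/4.5,140+425/4.5,r[2]+.006);print('mark',m)
print(ctrl.camera('wrist')['hand_eye'].round(3))
```

```text
cov L [ 0.5753 -0.3241  0.0796] [0.8 0.8]
cov R [ 0.5083 -0.3264  0.0794] [0.3 0.3]
[ 0.5418  -0.32525  0.0795 ] 1.9660979785385746
rim [ 0.5799 -0.0801  0.0887] [0.8 0.8]
rim [ 0.468  -0.0725  0.0855] [1.5 1.5]
rim [ 0.5708 -0.155   0.0869] [0.9 0.9]
rim [ 0.4636 -0.1415  0.0886] [0.2 0.2]
[ 0.520575 -0.112275  0.087425]
stand yaw from x,y -5.500795325515406 84.6404747152164
barM [0.5668 0.0593 0.1256] [1.5 1.5]
barO [0.5221 0.0181 0.1263] [2. 2.]
[0.54445 0.0387  0.12595] 42.66677106832691
index top [0.6146 0.015  0.0921] [1.2 1.2]
disc c [0.5436 0.0385 0.0792] [1.7 1.7]
mark [0.58152243 0.07622706 0.0852    ]
[[-0.     0.972  0.233  0.068]
 [ 1.     0.     0.001  0.001]
 [ 0.001  0.233 -0.972 -0.155]
 [ 0.     0.     0.     1.   ]]
```

View pics/wrist0.png

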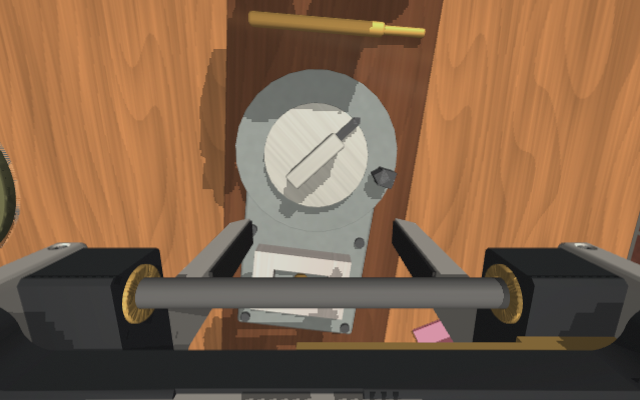

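Wrist view: disc centre about (316,155), mark tip (357,119), index nose (372,177), bar ends (293,182) and (338,140).

Run:
```python
from h import *
c=onz('wrist0',316,156,.080);m=onz('wrist0',358,119,.087);n=onz('wrist0',371,177,.087)
b=onz('wrist0',291,180,.126),onz('wrist0',339,139,.126)
# chamber/flange centre
f=onz('wrist0',316.5,149,.06)
print(c,m,n,b[0],b[1],(b[0]+b[1])/2,f)
for C in (c,np.array([.5445,.0387,0])):
    for t in (m,n): d=(t-C)[:2];print(np.degrees(np.arctan2(d[1],d[0])),np.hypot(*d))
d=(b[1]-b[0]);print(np.degrees(np.arctan2(d[1],d[0])))
for e in (20,-8):pass
im=cv2.imread('pics/wrist0.png')[80:230,220:420]
cv2.imwrite('pics/c3.png',cv2.resize(im,None,fx=4,fy=4,interpolation=cv2.INTER_CUBIC))
o=ctrl.get_obs();print(o['time_s'],o['eef_rot'],o['ee_pos'],o['qpos'])
```

```text
[0.54394077 0.03946443 0.08      ] [0.58712865 0.07759569 0.087     ] [0.60280112 0.01778215 0.087     ] [0.52157079 0.02146099 0.126     ] [0.56579082 0.05890999 0.126     ] [0.54368081 0.04018549 0.126     ] [0.54409557 0.04555529 0.06      ]
41.441798531737554 0.057612374598026345
-20.222189923909035 0.06272688142846918
42.37828823113232 0.05770681337973188
-19.737470230810708 0.06194010885860128
40.26054771930216
0.2 [-3.14090829e+00 -5.29733700e-05  1.57081103e+00] [5.49862979e-01 4.97936919e-06 2.30129135e-01] [-6.66054973e-02  3.00236786e-01  1.52131100e+00  7.53135475e-06
  1.32073124e+00 -6.66220867e-02]
```

View pics/c3.png

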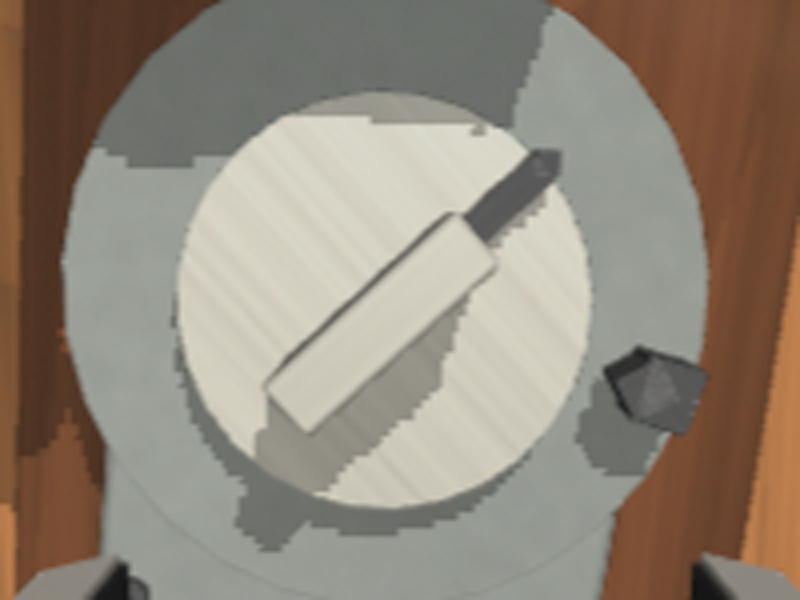

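c3: mark tip (552,160), bar along about 41°, index nose (605,372), index block centre (655,390), which puts the index at about -18°. Approaching the bar.

Request:
apply_moves(deltas=[[0,-0.1,0.6,-1.1,0,0,-0.141],[0,-0.1,0.6,-1.1,0,0,-0.141],[0,-0.1,0.7,-1.1,0,0,-0.141],[0,-0.1,0.7,-1.1,0,0,-0.141],[0,-0.1,0.7,-1.1,0,0,-0.141],[0,-0.1,0.6,-1.1,0,0,-0.141],[0,0,0,0,0,0,0]], grip_force=25)

```text
time_s: 0.9
ee_pos: [0.5433, 0.0395, 0.1631]
eef_rot: [-3.14, 0.002, 0.723]
force: [-0.5, -0.9, 0.2]
grip_width: 0.0939
grip_force: 0.0
```

Run:
```python
from h import *
snap('wrist','w1')
for p in [(.544,.0390,.126),(.5220,.0205,.126),(.566,.0590,.126)]: print(proj('w1',p))
```

```text
[323. 226.]
[322.  262.7]
[322.4 185.5]
```

View pics/w1.png

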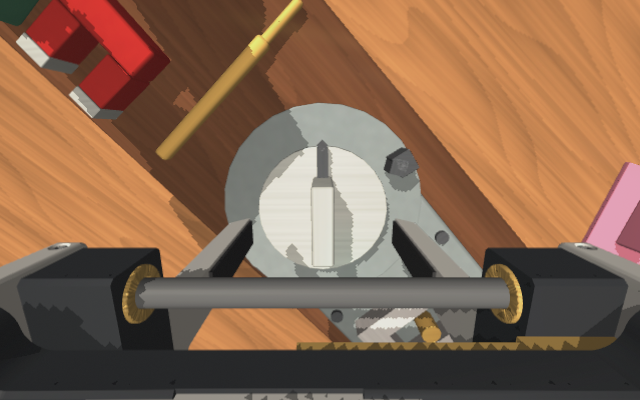

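The bar is centred between the jaws and aligned (x≈322, from y 187 to 265). Mark tip is at (322,142), index nose at (386,163). Descend and close.

Request:
apply_moves(deltas=[[0,0,-0.05,-2.6,0,0,0],[0,0,0,-2.6,0,0,0],[255,0,0,0,0,0,0],[255,0,0,0,0,0,0],[255,0,0,0,0,0,0],[255,0,0,0,0,0,0],[255,0,0,0,0,0,0],[255,0,0,0,0,0,0]])

```text
time_s: 1.75
ee_pos: [0.544, 0.0385, 0.1126]
eef_rot: [3.141, -0.0, 0.725]
force: [-0.3, -0.1, -0.1]
grip_width: 0.0495
grip_force: 0.0
```

Run:
```python
from h import *
m=onz('w1',322,142,.087);n=onz('w1',386,164,.087);c=np.array([.544,.039,0]);print(m,n)
for t in(m,n):
    d=t-c;print(np.degrees(np.arctan2(d[1],d[0])),np.hypot(d[0],d[1]))
n=onz('w1',402,165,.087)-c;print(np.degrees(np.arctan2(n[1],n[0])))
```

```text
[0.58668506 0.07767037 0.087     ] [0.60810642 0.02659479 0.087     ]
42.17488452022492 0.05759697335789292
-10.95191973650643 0.06529565079849155
-17.53899755954185
```

Request:
apply_moves(deltas=[[255,0,0,0,0,0,0],[255,0,0,0,0,0,0],[255,0,0,0,0,0,0],[255,0,0,0,0,0,0],[255,0,0,0,0,0,0],[255,0,0,0,0,0,0]])

```text
time_s: 2.35
ee_pos: [0.5433, 0.0393, 0.1124]
eef_rot: [-3.14, 0.001, 0.725]
force: [-7.0, 6.1, 3.9]
grip_width: 0.0161
grip_force: 25.0
```

Request:
apply_moves(deltas=[[255,0,0,0,0,0,-0.13],[255,0,0,0,0,0,-0.13],[255,0,0,0,0,0,-0.13],[255,0,0,0,0,0,-0.13],[255,0,0,0,0,0,-0.13],[255,0,0,0,0,0,-0.13],[255,0,0,0,0,0,-0.13],[255,0,0,0,0,0,-0.11],[255,0,0,0,0,0,0],[255,0,0,0,0,0,0]])

```text
time_s: 3.35
ee_pos: [0.5434, 0.0386, 0.1124]
eef_rot: [3.141, 0.001, -0.296]
force: [-5.9, -0.4, 2.6]
grip_width: 0.0156
grip_force: 25.0
```

Run:
```python
from h import *
c=snap('wrist','w2');snap('scene','s2')
im=c['img'][60:260,200:440,::-1]
cv2.imwrite('pics/c4.png',cv2.resize(im,None,fx=3,fy=3,interpolation=cv2.INTER_CUBIC))
```

```text
(no output)
```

View pics/c4.png

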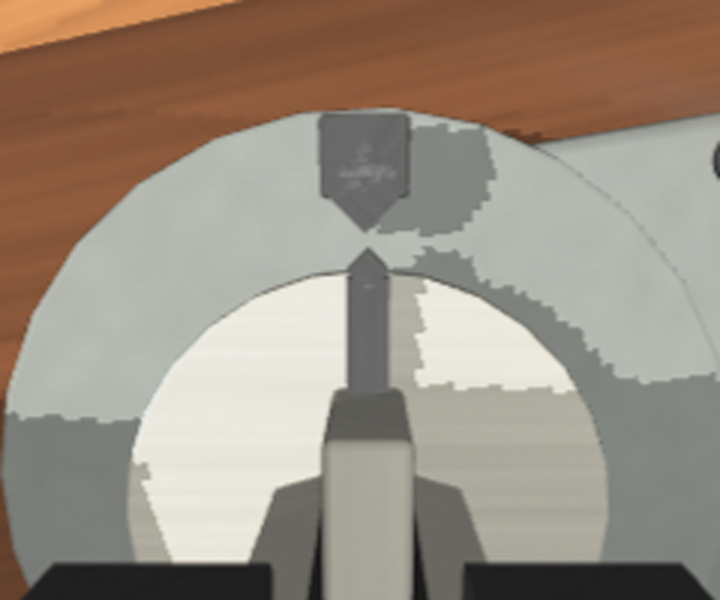

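The mark tip (368,249) faces the index nose (366,232) to within 1°. Release and lift.

Request:
apply_moves(deltas=[[200,0,0,0,0,0,0],[150,0,0,0,0,0,0],[110,0,0,0,0,0,0],[110,0,0,0,0,0,0],[110,0,0,0,0,0,0],[110,0,0,0,0,0,0],[110,0,0,1.0,0,0,0],[110,0,0,3.0,0,0,0],[110,0,0,3.5,0,0,0],[110,0,0,0,0,0,0]])

```text
time_s: 4.45
ee_pos: [0.5457, 0.0385, 0.1927]
eef_rot: [-3.139, -0.007, -0.295]
force: [0.3, 1.0, 0.2]
grip_width: 0.0533
grip_force: 0.0
```

Run:
```python
from h import *
c=snap('wrist','w3')
im=c['img'][60:260,200:440,::-1]
cv2.imwrite('pics/c5.png',cv2.resize(im,None,fx=3,fy=3,interpolation=cv2.INTER_CUBIC))
```

```text
(no output)
```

View pics/c5.png

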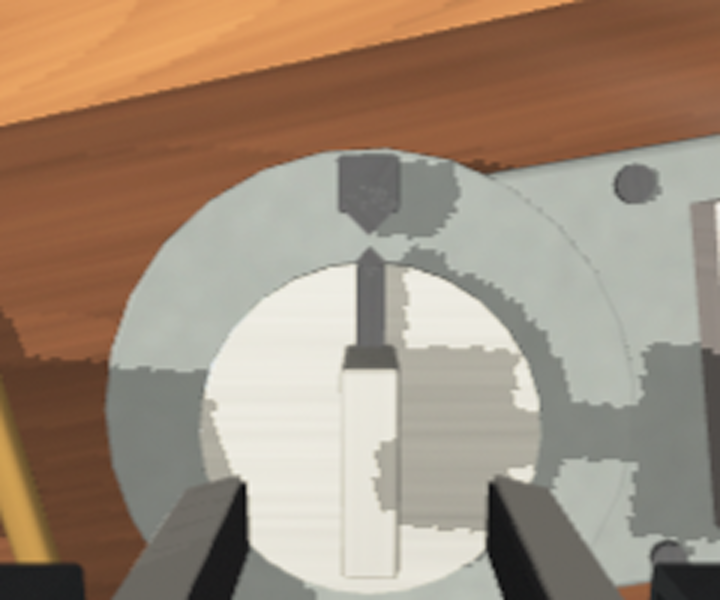

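Released and aligned: both tips at column 370. Heading to the cover.

Request:
apply_moves(deltas=[[110,0,-4.5,0,0,0,0.04],[70,0,-4.5,0,0,0,0.04],[30,0,-4.5,0,0,0,0.04],[0,-0.1,-4.5,0,0,0,0.04],[0,-0.1,-4.5,0,0,0,0.04],[0,-0.1,-4.5,0,0,0,0.04],[0,-0.1,-4.7,-1,0,0,0.04],[0,0,-4.7,-2,0,0,0.05],[0,0,0,0,0,0,0],[0,0,0,0,0,0,0]])

```text
time_s: 5.5
ee_pos: [0.5393, -0.3248, 0.1564]
eef_rot: [-3.14, 0.002, 0.033]
force: [0.2, 0.5, -0.1]
grip_width: 0.0937
grip_force: 0.0
```

Run:
```python
from h import *
c=snap('wrist','w4');snap('side','sd4')
for p in [(.5753,-.3241,.0796),(.5083,-.3264,.0794)]: print(proj('w4',p))
```

```text
[323.2 168.8]
[323.2 244.3]
```

View pics/w4.png

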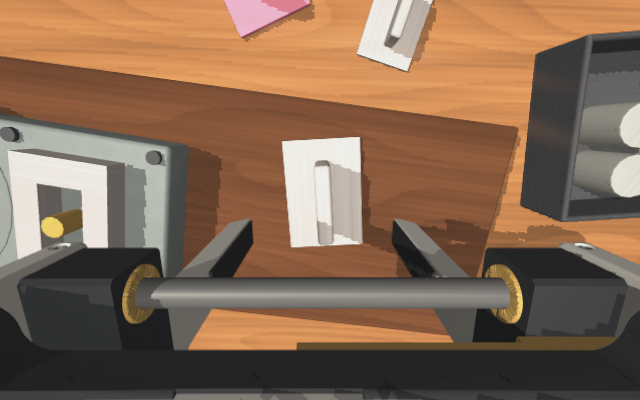

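Wrist w4: cover plate corners (283,141), (360,138), (363,244), (291,247), rib (322,162)–(325,243). Rim corners (9,150), (107,165), inner opening (38,184), (82,190).

Run:
```python
from h import *
q=[onz('w4',*p,.0335) for p in [(283,141),(360,138),(363,244),(291,247)]]
print(np.mean(q,0)); e=q[0]+q[1]-q[2]-q[3];print(np.degrees(np.arctan2(e[1],e[0])),np.linalg.norm(e)/2,np.linalg.norm(q[0]-q[1]))
r=[onz('w4',*p,.0797) for p in [(322,162),(325,243)]];print(r,(r[0]+r[1])/2);e=r[0]-r[1];print(np.degrees(np.arctan2(e[1],e[0])))
k=[onz('w4',*p,.0874) for p in [(9,150),(107,165)]];print(k);e=k[0]-k[1];print(np.degrees(np.arctan2(e[1],e[0])),np.linalg.norm(e))
y=e/np.linalg.norm(e);x=np.array([y[1],-y[0],0]);print('seat',(k[0]+k[1])/2-x*.055)
# wrist0 seat estimate: rim outer top corners near rotor
for p in [(258,251),(353,258)]: print(onz('wrist0',*p,.0874))
```

```text
[ 0.54238497 -0.32652765  0.0335    ]
4.876201355809669 0.11019806216802355 0.0745093783093035
[array([ 0.58089409, -0.32296176,  0.0797    ]), array([ 0.50975349, -0.32793321,  0.0797    ])] [ 0.54532379 -0.32544749  0.0797    ]
3.997448956044265
[array([ 0.58299498, -0.07749444,  0.0874    ]), array([ 0.57372839, -0.1522    ,  0.0874    ])]
82.92905746378521 0.07527809112189672
seat [ 0.52377999 -0.10807682  0.0874    ]
[ 0.47749402 -0.06739531  0.0874    ]
[ 0.58589205 -0.07599682  0.0874    ]
```

Request:
apply_moves(deltas=[[0,0.4,-0.1,-2.5,0,0,0.045],[0,0,0,-3.3,0,0,0],[0,0,0,-3.3,0,0,0],[255,0,0,0,0,0,0],[255,0,0,0,0,0,0],[255,0,0,0,0,0,0],[255,0,0,0,0,0,0],[255,0,0,0,0,0,0],[255,0,0,0,0,0,0],[255,0,0,0,0,0,0]], grip_force=40)

```text
time_s: 6.6
ee_pos: [0.5441, -0.3256, 0.0672]
eef_rot: [3.141, -0.0, 0.08]
force: [-0.3, 0.8, -0.1]
grip_width: 0.0417
grip_force: 0.0
```

Request:
apply_moves(deltas=[[255,0,0,0,0,0,0],[255,0,0,0,0,0,0],[255,0,0,0,0,0,0]])

```text
time_s: 6.9
ee_pos: [0.544, -0.3255, 0.0668]
eef_rot: [-3.142, 0.0, 0.08]
force: [-0.2, -0.7, 0.2]
grip_width: 0.0174
grip_force: 0.0
```

Request:
apply_moves(deltas=[[255,0,0,0,0,0,0],[255,0,0,0,0,0,0],[255,0,0,0,0,0,0],[255,0,0,1,0,0,0],[255,0,0,3,0,0,0],[255,0,0,3,0,0,0],[255,0,0,3,0,0,0],[255,0,0,1,0,0,0],[255,0,0,0,0,0,0],[255,0,0,0,0,0,0]])

```text
time_s: 7.9
ee_pos: [0.5436, -0.3252, 0.1753]
eef_rot: [-3.14, 0.002, 0.08]
force: [-0.3, -0.5, -3.1]
grip_width: 0.0133
grip_force: 40.0
```

Run:
```python
from h import *
c=snap('wrist','w5')
im=c['img'].astype(int)
for v in range(125,250,12):
    print(v,''.join('#' if (im[v,u].min()>130 and im[v,u].max()-im[v,u].min()<45) else '.' for u in range(250,400,2)))
```

```text
125 ...........................................................................
137 ...........................................................................
149 ...........................................................................
161 ........#########################################################..........
173 ........#########################################################..........
185 ........########################.........#######################...........
197 .........################################..#####################...........
209 .........#######################################################...........
221 .........#################....#############......###############...........
233 ..........##########..........#############..........##########............
245 ..........########.............###########.............########............
```

The cover is held, with its edges symmetric about the tool axis. Refining the seat pose with a least-squares fit to all rim corners read so far.

Run:
```python
from h import *
from scipy.optimize import least_squares
A=lambda a:(225+a[0]/4.5,140+a[1]/4.5);B=lambda b:(280+b[0]/4.5,155+b[1]/4.5)
h,w=.055,.0375
o=[('scene0',A(a),p) for a,p in [((280,268),(h,w)),((470,220),(-h,w)),((232,205),(h,-w)),((410,160),(-h,-w))]]
o+=[('side0',B(a),p) for a,p in [((318,168),(h,w)),((195,238),(-h,w)),((393,225),(h,-w)),((265,288),(-h,-w))]]
o+=[('w4',(9,150),(h,w)),('w4',(107,165),(h,-w)),('w4',(38,184),(.032,.0175)),('w4',(82,190),(.032,-.0175))]
C=[('wrist0',(316,156),(0,.15,-.0074)),('w1',(322.5,205),(0,.15,-.0074))]
def f(q,raw=0):
    x,y,t,z=q;out=[]
    for n,uv,p in o+C[:1]:
        X=(x+np.cos(t)*p[0]-np.sin(t)*p[1],y+np.sin(t)*p[0]+np.cos(t)*p[1],z+(p[2] if len(p)>2 else 0))
        out.append(proj(n,X)-uv)
    return np.array(out) if raw else np.ravel(out)
s=least_squares(f,[.525,-.11,-.1,.0874],loss='soft_l1',diff_step=1e-2)
print(s.x.round(4),np.degrees(s.x[2]));print(f(s.x,1).round(1).tolist())
im=cv2.imread('pics/w5.png').astype(int)
for u in (290,322,355):
    col=im[140:165,u];print(u,col.min(1).tolist())
oe=[(u,v) for u,v in []]
T=.1753-.0333
for v in (150,155,160): print(v,onz('w5',322,v,T))
```

```text
[ 0.5235 -0.1093 -0.123   0.0888] -7.049820987676122
[[-1.1, 0.4], [-0.9, 0.7], [-1.1, -0.2], [-0.0, 0.2], [0.0, -0.5], [-0.8, -2.7], [-0.1, -1.0], [-0.3, -0.4], [0.0, 0.6], [0.1, 0.5], [-0.2, -0.8], [0.5, -0.2], [-1.9, 0.0]]
290 [61, 61, 60, 60, 61, 59, 58, 58, 57, 57, 95, 204, 228, 229, 228, 228, 228, 228, 228, 228, 228, 228, 228, 228, 227]
322 [61, 59, 60, 59, 59, 60, 61, 61, 60, 60, 113, 203, 225, 226, 226, 226, 226, 226, 226, 226, 226, 226, 226, 226, 226]
355 [56, 57, 57, 57, 57, 58, 60, 58, 58, 57, 118, 210, 230, 230, 230, 230, 230, 230, 230, 230, 230, 230, 229, 230, 230]
150 [ 0.59790978 -0.32046322  0.142     ]
155 [ 0.59463902 -0.3207242   0.142     ]
160 [ 0.59134093 -0.32098736  0.142     ]
```

Request:
apply_moves(deltas=[[255,-0.2,2.5,0,0,0,-0.025],[255,-0.4,4,0,0,0,-0.04],[255,-0.4,4.5,0,0,0,-0.04],[255,-0.4,4.5,0,0,0,-0.04],[255,-0.3,4,0,0,0,-0.03],[255,-0.2,2.07,-1,0,0,-0.02],[255,0,0,-1,0,0,0],[255,0,0,0,0,0,0],[255,0,0,0,0,0,0],[255,0,0,0,0,0,0]], grip_force=60)

```text
time_s: 8.95
ee_pos: [0.5251, -0.1107, 0.1569]
eef_rot: [3.142, 0.0, -0.116]
force: [0.3, -1.1, -2.5]
grip_width: 0.0136
grip_force: 60.0
```

Run:
```python
from h import *
print(ctrl.get_obs()['ee_pos'])
```

```text
[ 0.52506568 -0.11072206  0.15685015]
```

Now fine-tune and descend slowly onto the brush.

Request:
apply_moves(deltas=[[255,0,0.1,-0.8,0,0,0],[255,0,0,-0.6,0,0,0],[255,0,0,-0.4,0,0,0],[255,0,0,-0.3,0,0,0],[255,0,0,-0.3,0,0,0],[255,0,0,-0.2,0,0,0],[255,0,0,0,0,0,0]])

```text
time_s: 9.65
ee_pos: [0.525, -0.1089, 0.1308]
eef_rot: [3.142, -0.0, -0.115]
force: [-1.2, -0.2, -2.1]
grip_width: 0.0142
grip_force: 60.0
```

Request:
apply_moves(deltas=[[255,0,0,-0.2,0,0,0],[255,0,0,-0.2,0,0,0],[255,0,0,0,0,0,0]])

```text
time_s: 9.95
ee_pos: [0.5251, -0.1088, 0.1268]
eef_rot: [3.142, -0.0, -0.115]
force: [-1.5, 0.2, 2.2]
grip_width: 0.0137
grip_force: 60.0
```

Request:
apply_moves(deltas=[[255,0,0,-0.2,0,0,0],[255,0,0,-0.2,0,0,0],[255,0,0,0,0,0,0]])

```text
time_s: 10.25
ee_pos: [0.5252, -0.1089, 0.1267]
eef_rot: [3.141, -0.002, -0.115]
force: [-24.9, 5.2, 47.2]
grip_width: 0.0137
grip_force: 60.0
```

Firm stop at TCP z = 0.1267, where seating was expected (0.127–0.128). Ease off, release, and check.

Request:
apply_moves(deltas=[[255,0,0,0.2,0,0,0],[255,0,0,0,0,0,0],[220,0,0,0,0,0,0],[180,0,0,0,0,0,0],[140,0,0,0,0,0,0],[140,0,0,0,0,0,0],[140,0,0,0,0,0,0],[140,0,0,1,0,0,0],[140,0,0,3,0,0,0],[140,0,0,4,0,0,0]])

```text
time_s: 11.25
ee_pos: [0.5243, -0.1086, 0.2052]
eef_rot: [-3.141, 0.003, -0.115]
force: [0.2, -0.1, -0.5]
grip_width: 0.0426
grip_force: 0.0
```

Request:
apply_moves(deltas=[[140,0,0,2,0,0,0],[140,-3,0,2,0,0,0],[140,-4,0,1,0,0,0],[140,0,0,0,0,0,0],[140,0,0,0,0,0,0]])

```text
time_s: 11.75
ee_pos: [0.4551, -0.1089, 0.256]
eef_rot: [3.141, -0.002, -0.116]
force: [-0.6, 0.6, 0.5]
grip_width: 0.0424
grip_force: 0.0
```

Run:
```python
from h import *
snap('wrist','w6');snap('side','sd6');snap('scene','s6')
g=cv2.imread('pics/sd6.png').astype(int)
# expected seated cover corners (top plate z .0935, rib top .1395) in each view
x,y,t=.5237,-.109,-.117
for f in('w6','sd6','s6'):
    for p in [(.055,.0375,.006),(-.055,.0375,.006),(.055,-.0375,.006),(-.055,-.0375,.006),(.035,0,.052),(-.035,0,.052)]:
        print(f,p,proj(f,(x+np.cos(t)*p[0]-np.sin(t)*p[1],y+np.sin(t)*p[0]+np.cos(t)*p[1],.0875+p[2])))
w=cv2.imread('pics/w6.png').astype(int)
m=((w.min(2)>140)&(w.max(2)-w.min(2)<40)).astype(int)
for v in range(0,330,8): print(v,''.join('#' if m[v,u] else '.' for u in range(180,480,3)))
```

```text
w6 (0.055, 0.0375, 0.006) [279.2  75.3]
w6 (-0.055, 0.0375, 0.006) [282.5 178.8]
w6 (0.055, -0.0375, 0.006) [350.6  75.5]
w6 (-0.055, -0.0375, 0.006) [348.2 178.8]
w6 (0.035, 0, 0.052) [313.9  89.5]
w6 (-0.035, 0, 0.052) [314.3 166.4]
sd6 (0.055, 0.0375, 0.006) [350.6 190.5]
sd6 (-0.055, 0.0375, 0.006) [322.4 204. ]
sd6 (0.055, -0.0375, 0.006) [367.3 202.6]
sd6 (-0.055, -0.0375, 0.006) [338.7 217.2]
sd6 (0.035, 0, 0.052) [354.8 186.4]
sd6 (-0.035, 0, 0.052) [336.3 195.2]
s6 (0.055, 0.0375, 0.006) [286.1 198.5]
s6 (-0.055, 0.0375, 0.006) [328.5 187.9]
s6 (0.055, -0.0375, 0.006) [275.3 183.9]
s6 (-0.055, -0.0375, 0.006) [315.9 174.3]
s6 (0.035, 0, 0.052) [287.3 172.5]
s6 (-0.035, 0, 0.052) [314.3 166.3]
0 ....................................................................................................
8 ....................................................................................................
16 ....................................................................................................
24 ............................................................................
[... 3305 characters left out ...]
......................................................................
288 ....................................................................................................
296 ..........................##################################################........................
304 ....................................................................................................
312 ....................................................................................................
320 ....................................................................................................
328 ....................................................................................................
```

Run:
```python
from h import *
for f,(u0,u1),(v0,v1) in [('sd6',(316,376),(180,232)),('s6',(268,336),(160,212))]:
    g=cv2.cvtColor(cv2.imread(f'pics/{f}.png'),cv2.COLOR_BGR2GRAY)
    print(f,u0,v0)
    for v in range(v0,v1): print(v,''.join(' .:-=+*#%@'[min(9,int(g[v,u])*10//256)] for u in range(u0,u1)))
g=cv2.cvtColor(cv2.imread('pics/w6.png'),cv2.COLOR_BGR2GRAY)
c=cv2.cornerSubPix(g,np.array([[[279,75]],[[282,179]],[[350,75]],[[348,179]]],np.float32),(6,6),(-1,-1),(3,50,.01))
print(c.reshape(-1,2).round(1).tolist());q=[onz('w6',*p,.0935) for p in c.reshape(-1,2)];print(np.round(q,4).tolist(),np.mean(q,0))
```

```text
sd6 316 180
180 ++++++++*=++@%%@#.:..:::%###******#*************************
181 +++++++**%%%@@@@@----==+#**###*****#************************
182 *+=***+#*@@@@@@@@*+++++====*####*****#**********************
183 #*=#******@@@@@@@#*======*+-+####***#***********************
184 ##*********@@@@@#=%+++*+*%#--=#####*************************
185 ************@@@@==%#%#####%---=+#####%#**#*#*************##*
186 *************@@%-=%#######%*-----*#%@@@%*#*#****************
187 ************%#@-==%########%*-:-#%@@@@@@****#***************
188 *********%%%@@-===%#########%*#%@@@@@@#**##*****************
189 *****%*%%@@@#===+=%#########@@@@@@@@#*++*##*****************
190 **%*%@%@@@%*=+=+==#######%%@@@@@@@#*+++*+#####**************
191 %%@#@@@@#+==++++=+#####%@@@@@@@@#++++++*-*#####*************
192 @@@@%#+=+++======%####%@@@@@@%#+++++*++*:=*#####************
193 +++++++++++==+=*+###%@@@@@@%#++++*+++++*+:-*######**********
194 ++++++++++=+===%%##*@@@@@%#+++++++++*++*@*::+*######********
195 ++++++=+=++==*+####*=%@%#++++++++++++++#@@#-:-**#####*******
196 =++++++===**+%%####*==#+++++++++*++++++#@@@%
[... 5695 characters left out ...]
++++++++++++++++*##############*******
207 --------==++++++++++*+++++++++++++++++++++++++*####**##*************
208 ---------=++++++++++++++++++++++++++++++++++++**#*******************
209 ----------=++++++=+++++++++++++++++++++++++++++*********************
210 ----------==++++==-=+++++++++++++++++++++++++++*********************
211 -----------==++=---=++++++++++++++++++++**++++++********************
[[275.6000061035156, 74.4000015258789], [279.20001220703125, 180.6999969482422], [350.0, 76.5999984741211], [347.79998779296875, 177.89999389648438]]
[[0.5841, -0.0745, 0.0935], [0.4717, -0.0612, 0.0935], [0.5729, -0.1519, 0.0935], [0.4658, -0.1395, 0.0935]] [ 0.52363784 -0.1067709   0.0935    ]
```

```bash
python3 -c "
from station import ctrl
print(ctrl.hand_in())"
```

```text
the job is handed in; nothing more can be done
None
```

I turned the rotor mark to the index (within about 1° on camera), seated the cover on the chamber rim and released it, then handed the job in at about 12 s; the hand-in gave no verdict, and final cover flatness and position were checked only from arm readings and pixel measurements.

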